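Examine the top specimen pot under a hand-held reading lens

TASK

Lift the top specimen pot off the pile and set it down, without dropping it, upright and centred on the round pedestal of the inspection stand, then let go of it. Then take the reading lens by its handle from its rest and hold it level and still, its centre straight above the pot and at the height of the pointer on the stand's post; finish while holding it there, the robot alone carrying it. Leave the other two pots piled as they are, the pointer as it is set, and everything else on the bench where it stands.

Things in the scene. Friction and masses are not known exactly. Their poses are not given: they have to be found in the camera images.
- pot_top_lid (a point): Top pot of the pile. Three identical white specimen pots stand in a straight pile, one on another. Each pot is 34 mm tall overall: a round body 50 mm in diameter, and a fixed ribbed lid rim 58 mm in diameter that takes up its upper 12 mm. An amber specimen disc shows in the top face. Mass 50 to 100 g. This point is on the pot's axis at the middle height of the lid rim, 28 mm above the pot's underside and 6 mm below its top. z up.
- pot_top: The same top pot; origin at the centre of its underside.
- pot_mid: Middle pot of the pile, identical; stays where it is. Origin at the centre of its underside, 34 mm below that of the top pot.
- pot_low: Lowest pot of the pile, identical; stays where it is, on a thin black mat 90 x 90 x 6 mm. Origin at the centre of its underside.
- pedestal_top (a point): Centre of the flat top of the round dark steel pedestal of the inspection stand: 60 mm in diameter, its top 20 mm above the bench (12 mm above the stand's plate). The stand is fixed to the bench: an aluminium plate 185 x 110 x 8 mm reaching 60 mm to -x and 125 mm to +x of the pedestal axis, with a steel post 12 mm thick and 208 mm high standing 95 mm from the pedestal's axis along this frame's +x. z up.
- stand: The same inspection stand; origin on the bench under the pedestal axis, +x towards the post.
- focus_tip (a point): Focus mark: tip of the flat steel pointer (26 x 14 x 4 mm) on a collar 24 mm in diameter that is clamped on the post. The pointer reaches from the post towards the pedestal; this point is at its free end, half-way through its thickness, 67 mm from the pedestal axis. Its height, 110 to 170 mm above the bench, is the height at which the middle of the lens has to be held. z up.
- loupe_handle (a point): Reading lens, lying flat on its rest: middle of its straight black handle, half-way up. The handle is a bar 100 mm long (along x), 18 mm wide (y), 16 mm thick (z). +x points along the handle to the lens, z is normal to the lens (up when level). Total mass 85 to 170 g; the centre of mass is about 30 mm from here towards the lens.
- loupe_lens (a point): Centre of the lens, 95 mm from the middle of the handle along +x and at the same level as it. Round glass in a dark metal frame 70 mm in diameter and 10 mm thick. Same axes as the handle's.
- loupe: The same reading lens; origin under the middle of the handle, on its underside (8 mm below the handle point).
- rest: White rest that carries the reading lens, fixed to the bench: base plate 185 x 50 x 6 mm, one block under the handle's end (top 30 mm above the bench) and one under the lens. Origin on the bench under the middle of the handle, +x towards the lens. Between the blocks (from 38 mm behind to 80 mm ahead of the handle's middle) there is nothing beside or beneath the handle but the low base plate.
- vial: Bystander: small amber vial, 26 mm in diameter, 48 mm tall, origin at the centre of its underside.
- tape_roll: Bystander: roll of paper tape lying flat, 48 mm in diameter, 19 mm high, origin at the centre of its underside.
- tip_box: Bystander: white box with yellow insert of pipette tips, 85 x 120 x 51 mm high, origin at the centre of its underside.
- reagent: Bystander: glass bottle with blue cap, 72 mm in diameter, 150 mm tall, origin at the centre of its underside.
Not all that is in view belongs to the job. What is shaped like the stand but pink or red is not meant.

How it is judged:
On the way, in this order (a step that is already met when the one before it is completed fails the run):
1. the top pot is lifted clear of the pile in the gripper (z of pot_top in the frame of pot_mid above 0.045 m and contact force between the fingers and pot_top above 0.5 N), for 0.1 s.
2. the pot stands upright, centred on the pedestal, let go and at rest (horizontal distance between pot_top_lid and pedestal_top below 0.012 m and z of pot_top_lid in the frame of pedestal_top between 0.024 and 0.032 m and angle between pot_top_lid's own z axis and vertical below 0.1 rad and contact force between the fingers and pot_top below 0.05 N and linear speed of pot_top below 0.02 m/s), for 0.3 s.
3. the reading lens is lifted off its rest in the gripper (contact force between the fingers and loupe above 0.5 N and contact force between loupe and rest below 0.01 N and height (world z) of loupe_lens above 0.06 m), for 0.1 s.
At the end, for the whole second after the job is handed in: Lens held by the gripper alone, still, within 12 mm of the pot's axis and 7 mm of the pointer's height, tilt under 0.12 rad. Pot released, upright, within 12 mm of the pedestal's axis. Other pots moved under 15 mm, pointer 5 mm, bystanders 30 mm (horizontal distance between loupe_lens and pot_top below 0.012 m and z of loupe_lens in the frame of focus_tip between -0.007 and 0.007 m and angle between loupe_lens's own z axis and vertical below 0.12 rad and linear speed of loupe below 0.02 m/s and contact force between the fingers and loupe above 0.5 N and contact force between loupe and stand below 0.01 N and contact force between loupe and pot_top below 0.01 N and contact force between loupe and rest below 0.01 N and horizontal distance between pot_top_lid and pedestal_top below 0.012 m and z of pot_top_lid in the frame of pedestal_top between 0.024 and 0.032 m and angle between pot_top_lid's own z axis and vertical below 0.1 rad and contact force between the fingers and pot_top below 0.05 N and distance of each of pot_mid, pot_low from where it was at the start of the episode below 0.015 m and distance of focus_tip from where it was at the start of the episode below 0.005 m and distance of each of vial, tape_roll, tip_box, reagent from where it was at the start of the episode below 0.03 m); the arm keeps its last pose, push and grip.
It fails at once if the pot is dropped (falls freely, more than about 13 mm) (contact force between pot_top and anything else below 0.001 N and linear speed of pot_top above 0.5 m/s).
It fails at once if the reading lens is dropped (contact force between loupe and anything else below 0.001 N and linear speed of loupe above 0.5 m/s).
It fails at once if the rest of the pile is disturbed (distance of any of pot_mid, pot_low from where it was at the start of the episode above 0.02 m).
It fails at once if the pointer's setting is changed (distance of focus_tip from where it was at the start of the episode above 0.006 m).
It fails at once if a bystander is pushed away or knocked over (distance of any of vial, tape_roll, tip_box, reagent from where it was at the start of the episode above 0.035 m or angle between any of vial, tape_roll, tip_box, reagent's own z axis and vertical above 0.4 rad).
It also fails if it takes over 51 s, if anything falls off the work surface, if the arm or the gripper's body presses on something with over 40 N, if the wrist force passes 120 N, or if a joint passes its speed limit or range.

ROBOT

A 6-joint arm with a two-finger parallel gripper is mounted at the origin on the work surface. World frame = base frame: x ahead of the robot, y to its left, z up, the work surface at z = 0. Lengths are in m, angles in rad, forces in N, time in s.
With the tool pointing down it reaches from about 0.275 to 0.75 m from the base axis. Payload 10.2 kg.
Tool frame: the origin (TCP) lies at the very end of the fingers, on their centre line; the grasp point (between the pads) lies 19 mm behind it; z points along the fingers, y is the line along which they close (so a half turn about z gives the same grasp; the last joint's range is limited). The gripper opens to 88 mm and grips with 3 to 60 N. Pads are 18 mm wide; open, the fingers measure 123 mm over their backs; the gripper's body (75 mm by 187 mm) begins 45 mm behind the grasp point.
Start: joints at [-1.45, 0.313, 1.498, -0, 1.331, -0.223], TCP at [0.177, -0.494, 0.239] pointing down, gripper open.
Joint ranges: [-2.94, 2.94], [-0.97, 2.17], [0.19, 2.56], [-1.23, 4.37], [0.02, 3.11], [-2.88, 2.88]. Speed limits (rad/s): [2.39, 2.39, 3.01, 3.14, 3.14, 3.14].

INTERFACE

Orientations are given as a unit quaternion [x, y, z, w].
In Python, from bench import * gives the robot as it stands.
- The arm moves only by the tool jog_arm, never from a script. Its argument "plan" is a list of rows, each an object of numbers: "gripper": the opening, from -1 (shut) to 1 (fully open); "x", "y", "z": the shift along the tool's x, y, z in m; "spin": the turn about the tool's z in degrees. A call has exactly 8 rows; each row is the pose to reach, as a shift and turn from the pose commanded when the call began, along the tool's axes at that moment; what a row does not reach only later rows make up. A row lasts 1/8 s, in which the tool goes at most 62.5 mm and 10.7 degrees, less where a joint would pass 70% of its speed; a pose out of reach is approached as far as the arm can. A call with a gripper value outside its range is refused whole. The fingers move at their own pace and stop on an object; "newtons" is the grip in N (left out, the last holds). Time passes only in rows, so rows that repeat a pose let the fingers close, or fill a call up. It gives the time, the measured TCP pose, the force, the opening and the grip force at its end, in the units of the state.
- state(): the state, without advancing time (a new reading comes with each control period).
- capture(name): name is "side" or "top"; returns a dict with "pixels" (400x640x3 uint8, blue, green, red), "K" (3x3 intrinsics, pixels), "D" ([k1, k2, p1, p2, k3] as OpenCV has them; the pictures are not rectified), "extrinsics" (4x4, takes a point from camera to world coordinates). Camera axes: x right, y up, looking along -z (the intrinsics and any distortion apply to the point x, -y, -z); pixel columns grow to the right and rows downward; lengths in m; the calibration is good to about 2 mm. A picture is of the moment at which its call begins. There is no depth.
- finish_job(): hands the job in; it is judged then, once.
Trained networks look in a picture, given as the dict that the camera call returned (one of the last four; its "shot" number tells which), for a name from the list of things; names that differ only in an ending like _2 or _b are one class to them, and where a whole thing is asked for, a point or a joint stands for the part that bears it (a point fixed in the world has none). Each returns a list of dicts, best first, with "p" (0 to 1); they miss things now and then, are a little off and sometimes report something else, mostly with a low value. They report only what shows in the picture. A call takes as long as a camera call. They do not tell look-alikes from the thing itself.
- recognise(target, picture): "extent" ([centre column, centre row, width, height] in pixels, round what is visible of it).
- trace(target, picture): "pixels" (400x640 bool, what is visible of it) and "extent" ([centre column, centre row, width, height] in pixels, round what is visible of it).
The state is a dict: "time": time; "qpos": joint angles; "dq": joint speeds; "tau": joint torques, N m; "tcp_pos": TCP position; "tool_rot": TCP orientation; "ft_force": force on the tool from outside, world axes, zero at the start; "wrist_torque": the same for the moment, N m; "opening": opening from 0.0 (shut) to 1.0 (fully open); "gripper_force": force on a finger pad.
Only numpy, scipy, OpenCV 4.12 (cv2) and the standard library are available. Lean on these libraries where they do the work, as an engineer would, in place of code of your own. Each camera call takes 0.05 s, during which the arm holds its last target. There are 200 camera calls.

## Working session

There is one attempt and no reset: what is moved stays moved. The work goes in short steps, Python scripts to look and compute and a tool call to move; the robot and the scene stay as the last step left them, time stands still between calls to the robot, and variables do not carry over. Pictures are saved under pics/ and viewed, at most 10 in all, crops included, and the job is handed in when it is done.

Besides the shell and the picture viewer there is one more tool, called after "Request:" as a command line: name --argument value ..., lists and objects as JSON in quotes. jog_arm: Moves the arm, as the interface text tells. Its arguments: {"type":"object","properties":{"plan":{"type":"array"},"newtons":{"type":"number"}},"required":["plan"]}

```bash
mkdir -p pics; ls
cat > h.py <<'E'
from bench import *
import numpy as np, cv2
def ray(c,uv):
    p=cv2.undistortPoints(np.array([[uv]],float),c["K"],np.array(c["D"],float))[0,0]
    E=np.array(c["extrinsics"]); d=E[:3,:3]@np.array([p[0],-p[1],-1.]); return E[:3,3],d/np.linalg.norm(d)
def at_z(c,uv,z):
    o,d=ray(c,uv); return o+d*(z-o[2])/d[2]
def tri(c1,a,c2,b):
    (o,d),(q,e)=ray(c1,a),ray(c2,b)
    s=np.linalg.lstsq(np.c_[d,-e],q-o,rcond=None)[0]; P,Q=o+s[0]*d,q+s[1]*e
    return (P+Q)/2,np.linalg.norm(P-Q)
def proj(c,P):
    E=np.linalg.inv(np.array(c["extrinsics"])); p=E[:3,:3]@np.array(P)+E[:3,3]
    return cv2.projectPoints(np.array([[p[0],-p[1],-p[2]]]),np.zeros(3),np.zeros(3),np.array(c["K"],float),np.array(c["D"],float))[0][0,0]
E
python3 - <<'E'
from h import *
np.set_printoptions(precision=3,suppress=True)
s=state();print(s)
for n in("side","top"):
    c=capture(n);cv2.imwrite(f"pics/{n}0.png",c["pixels"]);print(n,c["extrinsics"],c["K"],c["D"])
    for t in("pot_top_lid","pot_top","pedestal_top","stand","focus_tip","loupe_handle","loupe_lens","loupe","rest","vial","tape_roll","tip_box","reagent"):
        print(t,[(np.round(r["extent"]),round(r["p"],2)) for r in recognise(t,c)[:4]])
E
```

```text
pics
{'time': 0.0, 'qpos': array([-1.45 ,  0.313,  1.498, -0.   ,  1.331, -0.223]), 'dq': array([ 0.003,  0.   ,  0.   , -0.   ,  0.001, -0.   ]), 'tau': array([  0.   , -40.221, -25.227,   0.069,   0.035,  -0.   ]), 'tcp_pos': array([ 0.177, -0.494,  0.238]), 'tool_rot': array([ 0.985,  0.171,  0.   , -0.001]), 'ft_force': array([-0.588, -0.527, -0.773]), 'wrist_torque': array([0.032, 0.006, 0.017]), 'gripper_force': 0.0, 'opening': 1.000536343521605}
side [[-0.986  0.082 -0.148  0.29 ]
 [-0.168 -0.552  0.816  0.944]
 [-0.015  0.83   0.558  0.744]
 [ 0.     0.     0.     1.   ]] [[364.914   0.    320.814]
 [  0.    364.914 203.284]
 [  0.      0.      1.   ]] [-0.075  0.     0.     0.     0.   ]
pot_top_lid [(array([316., 282.,  25.,  29.]), 0.94)]
pot_top [(array([316., 279.,  24.,  29.]), 0.87)]
pedestal_top [(array([404., 279.,  74.,  84.]), 0.97)]
stand [(array([293., 198.,  57.,  70.]), 0.8), (array([405., 281.,  78.,  84.]), 0.76)]
focus_tip [(array([386., 272.,  20.,  10.]), 0.53), (array([274., 183.,  16.,  12.]), 0.48)]
loupe_handle [(array([317., 180.,  45.,  12.]), 0.62)]
[... 1046 characters left out ...]
 [(array([225., 318.,  49.,  81.]), 0.9), (array([351., 168.,  41.,  78.]), 0.85), (array([478., 314.,  51.,  82.]), 0.64)]
focus_tip [(array([219., 297.,   8.,  19.]), 0.65), (array([477., 293.,  12.,  14.]), 0.64), (array([346., 143.,  14.,  11.]), 0.43)]
loupe_handle [(array([430., 191.,  28.,  69.]), 0.74), (array([350., 167.,  47.,  83.]), 0.52)]
loupe_lens [(array([432., 188.,  25.,  68.]), 0.75)]
loupe [(array([432., 189.,  29.,  70.]), 0.67)]
rest [(array([430., 203.,  25.,  46.]), 0.56)]
vial [(array([367., 235.,  11.,   6.]), 0.54)]
tape_roll [(array([287., 238.,  19.,  19.]), 0.55)]
tip_box [(array([239., 112.,  46.,  42.]), 0.68)]
reagent [(array([424., 104.,  33.,  36.]), 0.65)]
```

View pics/side0.png

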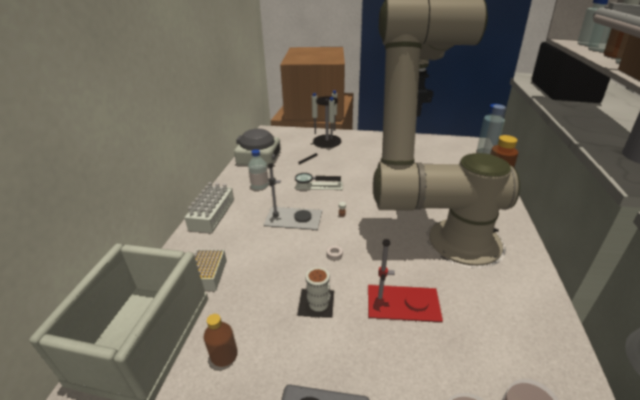

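View pics/top0.png

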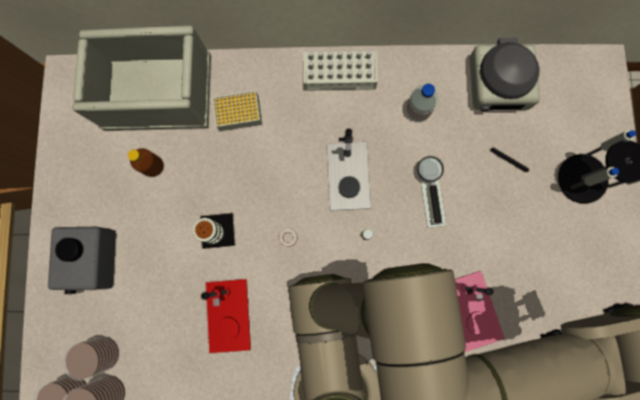

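Side: pile at (318,285), aluminium stand with pedestal (303,216) and post (274,195), loupe (320,181). Top: pile (206,230), aluminium stand with pedestal (349,187), loupe handle (434,205), lens (430,169). Possible look-alikes: the red stand at top (228,316) / side (404,300) and the pink stand at top (478,310), both rejected by colour. The brown bottle at top (146,162) and the stacked discs at (95,360) are not pots. The pen at (509,160) is not the loupe.

Run:
```python
from h import *
np.set_printoptions(precision=4,suppress=True)
R={}
C={}
for n in("side","top"):
    c=C[n]=capture(n)
    for t in("pot_top","loupe_lens","loupe_handle","pedestal_top","focus_tip","stand"):
        for r in trace(t,c)[:3]:
            m=r["pixels"];ys,xs=np.nonzero(m);print(n,t,round(r["p"],2),np.round(r["extent"],1),"centroid",xs.mean().round(1),ys.mean().round(1),m.sum())
def crop(n,x,y,w,h,s):
    return cv2.resize(C[n]["pixels"][y:y+h,x:x+w],(w*s,h*s),interpolation=cv2.INTER_CUBIC)
A=np.zeros((600,800,3),np.uint8)
for im,(x,y) in [(crop("side",255,160,66,75,6),(0,0)),(crop("side",295,262,50,60,6),(400,0))]: A[y:y+im.shape[0],x:x+im.shape[1]]=im[:600-y,:800-x]
im=crop("side",290,168,56,24,7);A[452:452+im.shape[0]-20,0:im.shape[1]]=im[:148]
cv2.imwrite("pics/crS.png",A)
A=np.zeros((600,800,3),np.uint8)
for im,(x,y) in [(crop("top",322,122,54,96,6),(0,0)),(crop("top",410,150,40,82,5),(330,0)),(crop("top",188,208,52,46,5),(535,0))]: A[y:y+im.shape[0],x:x+im.shape[1]]=im
cv2.imwrite("pics/crT.png",A)
```

```text
side pot_top 0.61 [318.  280.5  25.7  22.6] centroid 316.8 279.2 479
side loupe_lens 0.72 [318.5 177.8  46.4  10.1] centroid 315.1 178.3 276
side loupe_lens 0.62 [315.6 280.6  26.8  23.2] centroid 317.1 279.2 519
side loupe_handle 0.68 [317.  178.6  43.3  11.3] centroid 313.7 177.8 257
side loupe_handle 0.66 [209.8 269.7  28.7  44.4] centroid 210.5 266.3 992
side loupe_handle 0.15 [292.4 197.4  58.1  71.9] centroid 289.1 212.2 1323
side pedestal_top 0.97 [405.3 278.5  78.2  88.3] centroid 401.3 298.5 2760
side pedestal_top 0.91 [292.2 195.5  56.2  67. ] centroid 289.7 213.1 1305
side pedestal_top 0.35 [274.  181.8  13.    6.9] centroid 273.0 181.7 47
side focus_tip 0.63 [384.7 273.9  16.4  12.3] centroid 385.4 272.9 122
side focus_tip 0.62 [292.1 199.8  60.2  65.2] centroid 290.2 213.9 1221
side focus_tip 0.37 [271.2 182.    9.5   8.6] centroid 272.6 181.6 58
side stand 0.75 [292.5 198.1  58.3  69.2] centroid 289.4 212.5 1304
side stand 0.67 [404.6 283.2  74.9  79.8] centroid 401.3 298.9 2752
top pot_top 0.89 [204.9 228.6  25.4  21.5] centroid 203.8 229.6 489
top loupe_lens 0.66 [205
[... 195 characters left out ...]
oupe_handle 0.66 [288.2 237.4  21.5  18.6] centroid 288.2 236.5 202
top pedestal_top 0.87 [480.9 310.9  47.9  79.5] centroid 477.2 312.1 2461
top pedestal_top 0.85 [350.6 167.7  43.5  79.5] centroid 348.7 174.1 2748
top pedestal_top 0.79 [227.2 315.9  53.3  75.5] centroid 227.2 315.7 3076
top focus_tip 0.69 [475.6 292.8  10.6  13.1] centroid 475.6 292.6 113
top focus_tip 0.61 [348.1 141.7  10.6   7.8] centroid 347.2 142.3 92
top focus_tip 0.59 [350.5 168.6  45.2  79. ] centroid 348.6 173.8 2715
top stand 0.91 [224.5 316.4  50.8  83.9] centroid 227.3 315.5 3121
top stand 0.75 [351.2 168.9  42.2  83.9] centroid 348.5 173.6 2857
top stand 0.75 [481.8 310.6  53.1  80. ] centroid 477.5 312.0 2507
```

View pics/crS.png

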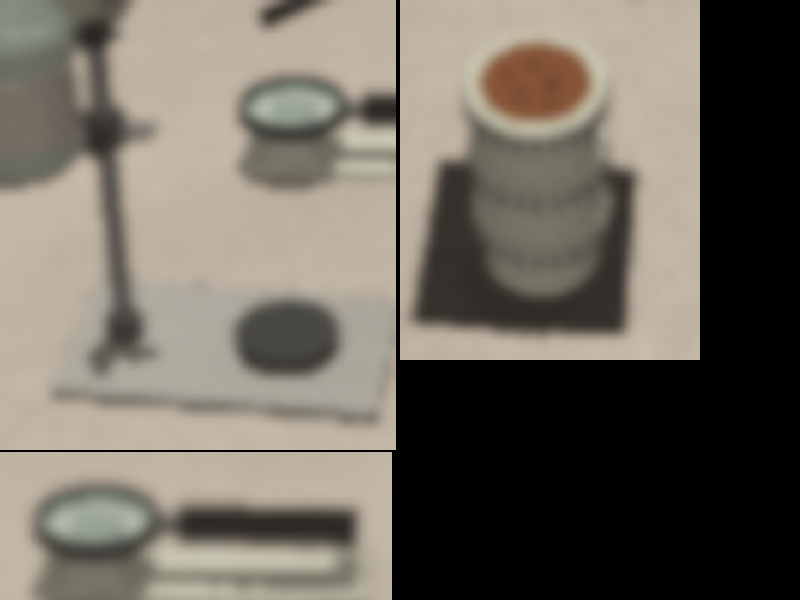

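View pics/crT.png

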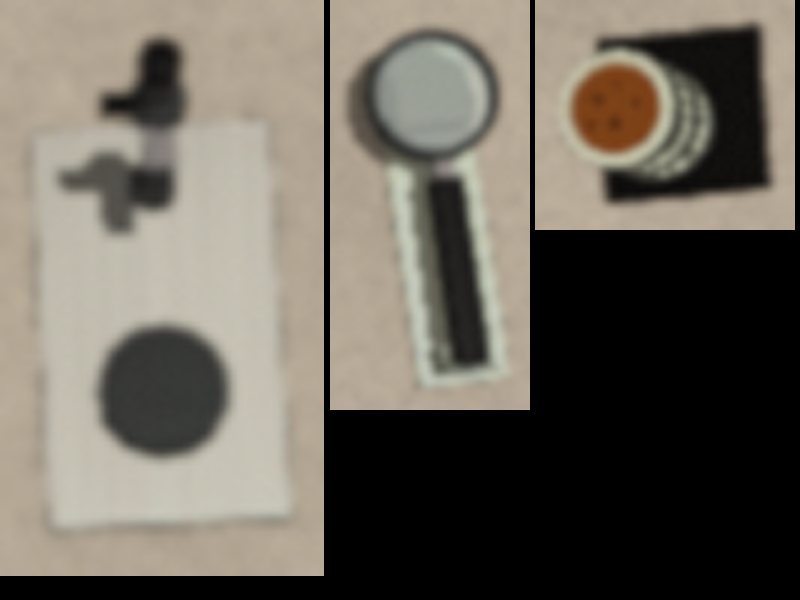

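Crops confirm it: the pile with the amber disc (top (204,229), side (317.5,275.5)), the aluminium stand with its round pedestal, the pale pointer at side (281,181) with a black clamp screw, and the loupe on its white rest.

Run:
```python
from h import *
np.set_printoptions(precision=4,suppress=True)
S,T=capture("side"),capture("top")
f=lambda u,v,x0,y0,s,ox=0,oy=0:((u-ox+.5)/s-.5+x0,(v-oy+.5)/s-.5+y0)
s1=lambda u,v:f(u,v,255,160,6); s2=lambda u,v:f(u,v,295,262,6,400); s3=lambda u,v:f(u,v,290,168,7,0,452)
t1=lambda u,v:f(u,v,322,122,6); t2=lambda u,v:f(u,v,410,150,5,330); t3=lambda u,v:f(u,v,188,208,5,535)
def amber(c,x,y):
    p=c["pixels"].astype(int);m=np.zeros(p.shape[:2],bool);m[y-20:y+20,x-20:x+20]=1
    m&=(p[...,2]-p[...,0]>45);yy,xx=np.nonzero(m);print("amber",xx.mean(),yy.mean(),m.sum());return xx.mean(),yy.mean()
a,b=amber(S,317,276),amber(T,204,229)
print("pot top",tri(S,a,T,b))
def dark(c,x,y,r):
    g=c["pixels"][y-r:y+r,x-r:x+r].max(2);m=g<95;yy,xx=np.nonzero(m);print("dark",xx.mean()+x-r,yy.mean()+y-r,xx.min()+x-r,xx.max()+x-r,m.sum());return xx.mean()+x-r,yy.mean()+y-r
d,e=dark(S,303,216,14),dark(T,349,187,14)
print("ped",tri(S,d,T,e),"hand",tri(S,s1(287,331),T,t1(164,391)))
print("ped at z .016",at_z(T,e,.018),at_z(S,d,.015))
print("lens",tri(S,s3(97,522),T,t2(434,94)))
print("handle",tri(S,s3(268,525),T,t2(460,272)))
h0,h1=at_z(T,t2(447,178),.046),at_z(T,t2(472,365),.046);print("handle ends",h0,h1,np.linalg.norm(h0-h1))
for z in(.035,):
  l=at_z(T,t2(434,94),z);print("lens z",z,l)
for uv in((30,125),(270,120),(292,518),(50,530)):print("plate",at_z(T,t1(*uv),.008))
print("post top side/top",tri(S,s1(92,30),T,t1(160,55)))
for tt in(165,172,180):print("tip",tri(S,s1(155,130),T,t1(157,tt)))
o,dd=ray(S,s1(155,130));print("collar",tri(S,s1(102,130),T,t1(160,102)))
for z in(.11,.13,.15):print("tip by side at z",at_z(S,s1(155,130),z))
for n,uv,z in(("vial",(367,234),.048),("tape",(288,238),.019),("tipbox",(238,110),.05),("reag",(424,100),.11)):print(n,at_z(T,uv,z))
```

```text
amber 317.19897959183675 275.19897959183675 196
amber 203.52941176470588 229.1066176470588 272
pot top (array([0.4152, 0.3237, 0.1087]), np.float64(0.0006543054520168447))
dark 302.3758389261745 216.0738255033557 295 310 149
dark 348.56637168141594 186.7669616519174 339 358 339
ped (array([ 0.5331, -0.038 ,  0.0132]), np.float64(7.689353671780457e-05)) hand (array([ 0.5325, -0.0387,  0.0182]), np.float64(0.0007616616659270876))
ped at z .016 [ 0.5321 -0.0378  0.018 ] [ 0.5325 -0.0356  0.015 ]
lens (array([ 0.5745, -0.2554,  0.0373]), np.float64(8.534511395371447e-05))
handle (array([ 0.4794, -0.2645,  0.0379]), np.float64(0.0010338702673682943))
handle ends [ 0.5275 -0.2584  0.046 ] [ 0.429  -0.2668  0.046 ] 0.09888431265332222
lens z 0.035 [ 0.575  -0.2559  0.035 ]
plate [0.6587 0.0198 0.008 ]
plate [ 0.6591 -0.0899  0.008 ]
plate [ 0.4754 -0.0951  0.008 ]
plate [0.4717 0.0132 0.008 ]
post top side/top (array([ 0.6292, -0.0355,  0.2055]), np.float64(0.0001543938651176981))
tip (array([ 0.6002, -0.0349,  0.1474]), np.float64(0.002085229803854948))
tip (array([ 0.5987, -0.0347,  0.1473]), np.float64(0.0006914484998766202))
tip (array([ 0.597 , -0.0344,  0.1473]), np.float64(0.0038644980105368974))
collar (array([ 0.6291, -0.0365,  0.1437]), np.float64(0.0009083170849442958))
tip by side at z [ 0.6184 -0.0961  0.11  ]
tip by side at z [ 0.6081 -0.0632  0.13  ]
tip by side at z [ 0.5977 -0.0304  0.15  ]
vial [ 0.4024 -0.0822  0.048 ]
tape [0.3972 0.1246 0.019 ]
tipbox [0.7419 0.2567 0.05  ]
reag [ 0.7373 -0.2328  0.11  ]
```

Geometry checks out: pot top z 0.109 (expected 0.108), pedestal 0.018 (0.020), handle 0.038 (0.038), handle length 0.099 and post 95 mm from the pedestal. Setting out toward the pile via a midway point.

Request:
jog_arm --plan '[{"gripper": 1, "x": 0.02, "y": -0.018, "z": 0, "spin": 2}, {"gripper": 1, "x": 0.065, "y": -0.056, "z": 0, "spin": 5}, {"gripper": 1, "x": 0.113, "y": -0.098, "z": 0, "spin": 8}, {"gripper": 1, "x": 0.161, "y": -0.139, "z": 0, "spin": 11}, {"gripper": 1, "x": 0.209, "y": -0.18, "z": 0, "spin": 14}, {"gripper": 1, "x": 0.257, "y": -0.222, "z": 0, "spin": 17}, {"gripper": 1, "x": 0.305, "y": -0.263, "z": 0, "spin": 19}, {"gripper": 1, "x": 0.343, "y": -0.296, "z": 0, "spin": 19.7}]' --newtons 25

```text
time: 3.2
tcp_pos: [0.4008, -0.098, 0.239]
tool_rot: [1.0, -0.0, 0.0, 0.0]
ft_force: [0.0, -0.7, -0.2]
opening: 0.995
gripper_force: 0.0
```

Request:
jog_arm --plan '[{"gripper": 1, "x": 0.0, "y": -0.03, "z": 0, "spin": 0}, {"gripper": 1, "x": 0.0, "y": -0.09, "z": 0, "spin": 0}, {"gripper": 1, "x": 0.005, "y": -0.15, "z": 0, "spin": 0}, {"gripper": 1, "x": 0.01, "y": -0.21, "z": 0, "spin": 0}, {"gripper": 1, "x": 0.014, "y": -0.27, "z": 0.01, "spin": 0}, {"gripper": 1, "x": 0.014, "y": -0.33, "z": 0.03, "spin": 0}, {"gripper": 1, "x": 0.014, "y": -0.385, "z": 0.06, "spin": 0}, {"gripper": 1, "x": 0.014, "y": -0.422, "z": 0.08, "spin": 0}]'

```text
time: 4.2
tcp_pos: [0.4134, 0.3241, 0.1574]
tool_rot: [1.0, 0.001, -0.0, 0.0]
ft_force: [1.2, -0.1, 0.3]
opening: 1.001
gripper_force: 0.0
```

Request:
jog_arm --plan '[{"gripper": 1, "x": 0, "y": 0, "z": 0.015}, {"gripper": 1, "x": 0, "y": 0, "z": 0.035}, {"gripper": 1, "x": 0, "y": 0, "z": 0.055}, {"gripper": 1, "x": 0, "y": 0, "z": 0.068}, {"gripper": 1, "x": 0, "y": 0, "z": 0.076}, {"gripper": 1, "x": 0, "y": 0, "z": 0.076}, {"gripper": 1, "x": 0, "y": 0, "z": 0.076}, {"gripper": 1, "x": 0, "y": 0, "z": 0.076}]'

```text
invalid input at $.plan[0]: expected keys gripper, x, y, z, spin
```

Run:
```python
from h import *
S,T=capture("side"),capture("top")
a=cv2.resize(S["pixels"][225:325,262:372],None,fx=4,fy=4,interpolation=cv2.INTER_CUBIC);b=cv2.resize(T["pixels"][185:275,160:250],None,fx=4,fy=4,interpolation=cv2.INTER_CUBIC)
A=np.zeros((400,800,3),np.uint8);A[:,:440]=a;A[:360,440:]=b;cv2.imwrite("pics/g1.png",A)
print(state()["tcp_pos"],proj(S,[.415,.3237,.108]),proj(T,[.415,.3237,.108]))
```

```text
[0.41266175 0.32422249 0.15638232] [317.16897886 275.41605048] [203.61893703 229.36407582]
```

View pics/g1.png

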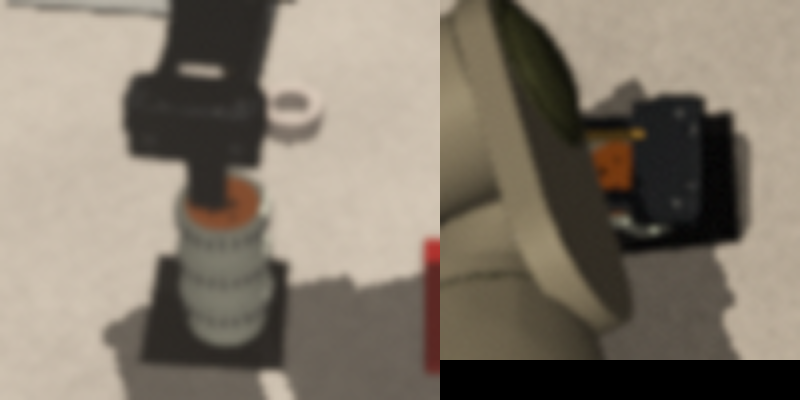

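The open gripper hangs above the pile with the near finger centred over the amber disc. Descending.

Request:
jog_arm --plan '[{"gripper": 1, "x": 0.001, "y": 0, "z": 0.012, "spin": 0}, {"gripper": 1, "x": 0.002, "y": 0, "z": 0.028, "spin": 0}, {"gripper": 1, "x": 0.002, "y": 0, "z": 0.044, "spin": 0}, {"gripper": 1, "x": 0.002, "y": 0, "z": 0.058, "spin": 0}, {"gripper": 1, "x": 0.002, "y": 0, "z": 0.068, "spin": 0}, {"gripper": 1, "x": 0.002, "y": 0, "z": 0.073, "spin": 0}, {"gripper": 1, "x": 0.002, "y": 0, "z": 0.073, "spin": 0}, {"gripper": 1, "x": 0.002, "y": 0, "z": 0.073, "spin": 0}]'

```text
time: 5.3
tcp_pos: [0.4163, 0.3222, 0.0861]
tool_rot: [1.0, 0.0, 0.0, -0.0]
ft_force: [-0.2, 0.6, 0.1]
opening: 1.002
gripper_force: 0.0
```

Request:
jog_arm --plan '[{"gripper": 1, "x": -0.001, "y": 0, "z": 0.002, "spin": 0}, {"gripper": -1, "x": -0.001, "y": 0, "z": 0.002, "spin": 0}, {"gripper": -1, "x": -0.001, "y": 0, "z": 0.002, "spin": 0}, {"gripper": -1, "x": -0.001, "y": 0, "z": 0.002, "spin": 0}, {"gripper": -1, "x": -0.001, "y": 0, "z": 0.002, "spin": 0}, {"gripper": -1, "x": -0.001, "y": 0, "z": 0.002, "spin": 0}, {"gripper": -1, "x": -0.001, "y": 0, "z": 0.002, "spin": 0}, {"gripper": -1, "x": -0.001, "y": 0, "z": 0.002, "spin": 0}]' --newtons 20

```text
time: 6.3
tcp_pos: [0.4152, 0.3221, 0.0838]
tool_rot: [1.0, -0.0, 0.0, -0.0]
ft_force: [-0.7, 0.5, 1.2]
opening: 0.648
gripper_force: 20.0
```

Opening 57 mm matches the lid; lifting gently.

Request:
jog_arm --plan '[{"gripper": -1, "x": 0, "y": 0, "z": -0.005, "spin": 0}, {"gripper": -1, "x": 0, "y": 0, "z": -0.015, "spin": 0}, {"gripper": -1, "x": 0, "y": 0, "z": -0.03, "spin": 0}, {"gripper": -1, "x": 0, "y": 0, "z": -0.05, "spin": 0}, {"gripper": -1, "x": 0, "y": 0, "z": -0.07, "spin": 0}, {"gripper": -1, "x": 0, "y": 0, "z": -0.085, "spin": 0}, {"gripper": -1, "x": 0, "y": 0, "z": -0.095, "spin": 0}, {"gripper": -1, "x": 0, "y": 0, "z": -0.1, "spin": 0}]'

```text
time: 7.3
tcp_pos: [0.4151, 0.322, 0.1842]
tool_rot: [1.0, 0.0, 0.0, -0.0]
ft_force: [-0.0, 0.2, -0.8]
opening: 0.646
gripper_force: 20.0
```

Request:
jog_arm --plan '[{"gripper": -1, "x": 0.005, "y": 0.015, "z": 0, "spin": 0}, {"gripper": -1, "x": 0.018, "y": 0.055, "z": 0, "spin": 0}, {"gripper": -1, "x": 0.036, "y": 0.11, "z": 0, "spin": 0}, {"gripper": -1, "x": 0.054, "y": 0.166, "z": 0, "spin": 0}, {"gripper": -1, "x": 0.072, "y": 0.222, "z": 0, "spin": 0}, {"gripper": -1, "x": 0.09, "y": 0.278, "z": 0, "spin": 0}, {"gripper": -1, "x": 0.107, "y": 0.33, "z": 0, "spin": 0}, {"gripper": -1, "x": 0.117, "y": 0.36, "z": 0, "spin": 0}]'

```text
time: 8.3
tcp_pos: [0.532, -0.0413, 0.183]
tool_rot: [1.0, -0.001, -0.001, -0.0]
ft_force: [-0.4, 0.6, -0.6]
opening: 0.646
gripper_force: 20.0
```

Request:
jog_arm --plan '[{"gripper": -1, "x": 0, "y": -0.001, "z": 0.006, "spin": 0}, {"gripper": -1, "x": 0.001, "y": -0.003, "z": 0.025, "spin": 0}, {"gripper": -1, "x": 0.001, "y": -0.003, "z": 0.05, "spin": 0}, {"gripper": -1, "x": 0.001, "y": -0.003, "z": 0.075, "spin": 0}, {"gripper": -1, "x": 0.001, "y": -0.003, "z": 0.1, "spin": 0}, {"gripper": -1, "x": 0.001, "y": -0.003, "z": 0.12, "spin": 0}, {"gripper": -1, "x": 0.001, "y": -0.003, "z": 0.13, "spin": 0}, {"gripper": -1, "x": 0.001, "y": -0.003, "z": 0.133, "spin": 0}]'

```text
time: 9.3
tcp_pos: [0.5328, -0.0347, 0.0504]
tool_rot: [1.0, 0.0, -0.0, -0.0]
ft_force: [-0.0, 0.7, -1.5]
opening: 0.645
gripper_force: 20.0
```

Run:
```python
from h import *
S,T=capture("side"),capture("top")
s=state();print(s["tcp_pos"],s["ft_force"])
a=cv2.resize(S["pixels"][160:240,250:350],None,fx=5,fy=5,interpolation=cv2.INTER_CUBIC);b=cv2.resize(T["pixels"][125:215,320:380],None,fx=5,fy=5,interpolation=cv2.INTER_CUBIC)
A=np.zeros((450,800,3),np.uint8);A[:400,:500]=a;A[:450,500:]=b;cv2.imwrite("pics/g2.png",A)
p=s["tcp_pos"]
for z in(.074,.040,.020):q=proj(S,[p[0],p[1],z]);r=proj(S,[.5325,-.038,z]);print(z,(q-[250,160])*5,(r-[250,160])*5)
```

```text
[ 0.53312088 -0.03485066  0.05092433] [ 0.18582908  0.49381366 -0.75199565]
0.074 [256.88786393 208.83047546] [258.80447692 206.30309931]
0.04 [259.14679221 250.82980703] [261.02885477 248.25730005]
0.02 [260.44660456 274.93169215] [262.30883621 272.33475188]
```

View pics/g2.png

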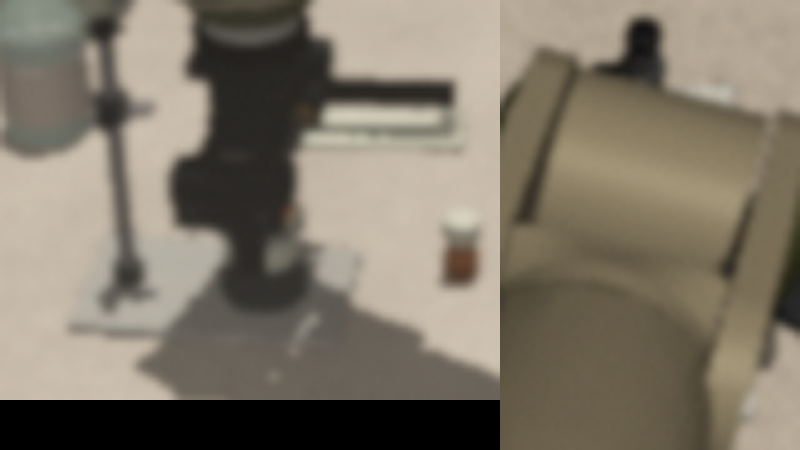

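The pot, partly hidden by the near finger, hovers over the pedestal (pedestal centre (262,290) in the crop). Correct y by 3 mm and lower slowly.

Request:
jog_arm --plan '[{"gripper": -1, "x": 0, "y": 0.003, "z": 0.003, "spin": 0}, {"gripper": -1, "x": 0, "y": 0.003, "z": 0.007, "spin": 0}, {"gripper": -1, "x": 0, "y": 0.003, "z": 0.011, "spin": 0}, {"gripper": -1, "x": 0, "y": 0.003, "z": 0.014, "spin": 0}, {"gripper": -1, "x": 0, "y": 0.003, "z": 0.016, "spin": 0}, {"gripper": -1, "x": 0, "y": 0.003, "z": 0.018, "spin": 0}, {"gripper": -1, "x": 0, "y": 0.003, "z": 0.019, "spin": 0}, {"gripper": -1, "x": 0, "y": 0.003, "z": 0.02, "spin": 0}]'

```text
time: 10.4
tcp_pos: [0.5331, -0.038, 0.0307]
tool_rot: [1.0, -0.0, 0.0, 0.0]
ft_force: [-0.6, -0.7, -0.7]
opening: 0.646
gripper_force: 20.0
```

Request:
jog_arm --plan '[{"gripper": -1, "x": 0, "y": 0, "z": 0.0005, "spin": 0}, {"gripper": -1, "x": 0, "y": 0, "z": 0.001, "spin": 0}, {"gripper": -1, "x": 0, "y": 0, "z": 0.001, "spin": 0}, {"gripper": -1, "x": 0, "y": 0, "z": 0.0015, "spin": 0}, {"gripper": -1, "x": 0, "y": 0, "z": 0.0015, "spin": 0}, {"gripper": -1, "x": 0, "y": 0, "z": 0.002, "spin": 0}, {"gripper": -1, "x": 0, "y": 0, "z": 0.002, "spin": 0}, {"gripper": -1, "x": 0, "y": 0, "z": 0.002, "spin": 0}]'

```text
time: 11.4
tcp_pos: [0.5333, -0.038, 0.0296]
tool_rot: [1.0, 0.0, 0.0, 0.0]
ft_force: [-3.5, 1.6, 10.4]
opening: 0.643
gripper_force: 20.0
```

Contact (10 N). Release.

Request:
jog_arm --plan '[{"gripper": -1, "x": 0, "y": 0, "z": -0.001, "spin": 0}, {"gripper": 1, "x": 0, "y": 0, "z": -0.001, "spin": 0}, {"gripper": 1, "x": 0, "y": 0, "z": -0.001, "spin": 0}, {"gripper": 1, "x": 0, "y": 0, "z": -0.001, "spin": 0}, {"gripper": 1, "x": 0, "y": 0, "z": -0.001, "spin": 0}, {"gripper": 1, "x": 0, "y": 0, "z": -0.001, "spin": 0}, {"gripper": 1, "x": 0, "y": 0, "z": -0.001, "spin": 0}, {"gripper": 1, "x": 0, "y": 0, "z": -0.001, "spin": 0}]'

```text
time: 12.4
tcp_pos: [0.5331, -0.038, 0.0297]
tool_rot: [1.0, 0.0, -0.0, 0.0]
ft_force: [0.3, 1.1, 0.1]
opening: 0.999
gripper_force: 0.0
```

Request:
jog_arm --plan '[{"gripper": 1, "x": 0, "y": 0, "z": -0.01, "spin": 0}, {"gripper": 1, "x": 0, "y": 0, "z": -0.03, "spin": 0}, {"gripper": 1, "x": 0, "y": 0, "z": -0.055, "spin": 0}, {"gripper": 1, "x": 0, "y": 0, "z": -0.085, "spin": 0}, {"gripper": 1, "x": 0, "y": 0, "z": -0.115, "spin": 0}, {"gripper": 1, "x": 0, "y": 0, "z": -0.14, "spin": 0}, {"gripper": 1, "x": 0, "y": 0, "z": -0.155, "spin": 0}, {"gripper": 1, "x": 0, "y": 0, "z": -0.16, "spin": 0}]'

```text
time: 13.4
tcp_pos: [0.5332, -0.038, 0.1904]
tool_rot: [1.0, -0.0, 0.0, 0.0]
ft_force: [-0.5, 0.0, -1.2]
opening: 0.998
gripper_force: 0.0
```

Request:
jog_arm --plan '[{"gripper": 1, "x": -0.002, "y": 0.015, "z": 0, "spin": 0}, {"gripper": 1, "x": -0.006, "y": 0.05, "z": 0, "spin": -1}, {"gripper": 1, "x": -0.011, "y": 0.1, "z": 0, "spin": -2}, {"gripper": 1, "x": -0.016, "y": 0.15, "z": 0.01, "spin": -3}, {"gripper": 1, "x": -0.021, "y": 0.195, "z": 0.03, "spin": -4}, {"gripper": 1, "x": -0.024, "y": 0.218, "z": 0.055, "spin": -4.9}, {"gripper": 1, "x": -0.024, "y": 0.223, "z": 0.075, "spin": -4.9}, {"gripper": 1, "x": -0.024, "y": 0.223, "z": 0.085, "spin": -4.9}]'

```text
time: 14.4
tcp_pos: [0.508, -0.2616, 0.1028]
tool_rot: [0.999, 0.042, -0.001, -0.001]
ft_force: [0.4, -0.2, -0.2]
opening: 0.995
gripper_force: 0.0
```

Run:
```python
from h import *
S,T=capture("side"),capture("top")
s=state();print(s["tcp_pos"],s["tool_rot"],proj(S,[.5094,-.2609,.046]),proj(T,[.5325,-.038,.054]),proj(S,[.5325,-.038,.054]))
a=cv2.resize(S["pixels"][140:240,250:350],None,fx=4,fy=4,interpolation=cv2.INTER_CUBIC);b=cv2.resize(T["pixels"][125:225,325:425],None,fx=4,fy=4,interpolation=cv2.INTER_CUBIC)
cv2.imwrite("pics/g3.png",np.hstack([a,b]))
p=T["pixels"].astype(int);m=np.zeros(p.shape[:2],bool);m[165:205,328:372]=1;m&=(p[...,2]-p[...,0]>45);y,x=np.nonzero(m)
print(m.sum(), at_z(T,(x.mean(),y.mean()),.054) if m.any() else 0)
```

```text
[ 0.50840758 -0.26080278  0.10350637] [ 9.99090469e-01  4.26218141e-02 -9.60909493e-04 -8.31659012e-04] [320.13671054 176.10689038] [348.88194154 184.1240852 ] [302.02407946 206.2280032 ]
238 [ 0.53309505 -0.03736758  0.054     ]
```

View pics/g3.png

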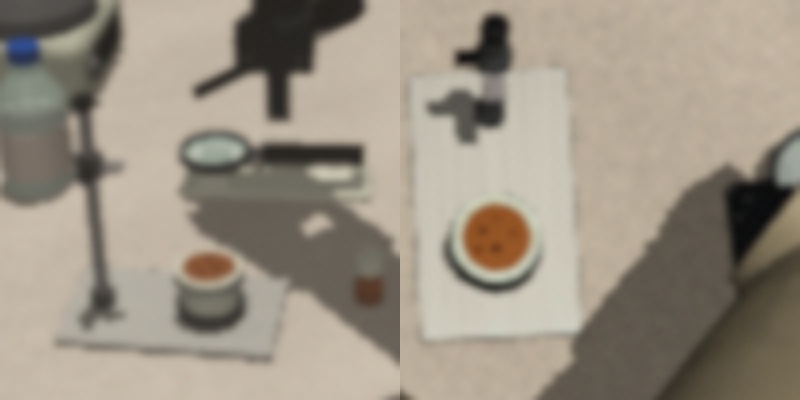

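Pot stands upright, centred on the pedestal (about 1 mm off). The near finger at (278,110) lines up with the handle's lens-side part. Descend.

Request:
jog_arm --plan '[{"gripper": 1, "x": 0.001, "y": 0, "z": 0.01, "spin": 0}, {"gripper": 1, "x": 0.001, "y": 0, "z": 0.028, "spin": 0}, {"gripper": 1, "x": 0.001, "y": 0, "z": 0.046, "spin": 0}, {"gripper": 1, "x": 0.001, "y": 0, "z": 0.062, "spin": 0}, {"gripper": 1, "x": 0.001, "y": 0, "z": 0.074, "spin": 0}, {"gripper": 1, "x": 0.001, "y": 0, "z": 0.081, "spin": 0}, {"gripper": 1, "x": 0.001, "y": 0, "z": 0.083, "spin": 0}, {"gripper": 1, "x": 0.001, "y": 0, "z": 0.083, "spin": 0}]'

```text
time: 15.5
tcp_pos: [0.5103, -0.2611, 0.022]
tool_rot: [0.999, 0.043, 0.0, 0.0]
ft_force: [-0.3, 0.0, 1.4]
opening: 1.0
gripper_force: 0.0
```

Request:
jog_arm --plan '[{"gripper": 1, "x": 0, "y": 0, "z": 0.002, "spin": 0}, {"gripper": -1, "x": 0, "y": 0, "z": 0.002, "spin": 0}, {"gripper": -1, "x": 0, "y": 0, "z": 0.002, "spin": 0}, {"gripper": -1, "x": 0, "y": 0, "z": 0.002, "spin": 0}, {"gripper": -1, "x": 0, "y": 0, "z": 0.002, "spin": 0}, {"gripper": -1, "x": 0, "y": 0, "z": 0.002, "spin": 0}, {"gripper": -1, "x": 0, "y": 0, "z": 0.002, "spin": 0}, {"gripper": -1, "x": 0, "y": 0, "z": 0.002, "spin": 0}]' --newtons 40

```text
time: 16.5
tcp_pos: [0.5101, -0.2609, 0.0197]
tool_rot: [0.999, 0.043, -0.0, -0.0]
ft_force: [0.5, 0.2, -1.2]
opening: 0.229
gripper_force: 0.0
```

Request:
jog_arm --plan '[{"gripper": -1, "x": 0, "y": 0, "z": 0, "spin": 0}, {"gripper": -1, "x": 0, "y": 0, "z": 0, "spin": 0}, {"gripper": -1, "x": 0, "y": 0, "z": 0, "spin": 0}, {"gripper": -1, "x": 0, "y": 0, "z": -0.005, "spin": 0}, {"gripper": -1, "x": 0, "y": 0, "z": -0.015, "spin": 0}, {"gripper": -1, "x": 0, "y": 0, "z": -0.03, "spin": 0}, {"gripper": -1, "x": 0, "y": 0, "z": -0.045, "spin": 0}, {"gripper": -1, "x": 0, "y": 0, "z": -0.055, "spin": 0}]'

```text
time: 17.5
tcp_pos: [0.5104, -0.2611, 0.0762]
tool_rot: [0.999, 0.043, 0.001, 0.0]
ft_force: [-0.8, 0.2, -1.3]
opening: 0.197
gripper_force: 40.0
```

Request:
jog_arm --plan '[{"gripper": -1, "x": -0.008, "y": -0.003, "z": -0.012, "spin": 0}, {"gripper": -1, "x": -0.018, "y": -0.015, "z": -0.028, "spin": 0}, {"gripper": -1, "x": -0.023, "y": -0.045, "z": -0.042, "spin": 0}, {"gripper": -1, "x": -0.023, "y": -0.085, "z": -0.05, "spin": 0}, {"gripper": -1, "x": -0.023, "y": -0.13, "z": -0.052, "spin": 0}, {"gripper": -1, "x": -0.023, "y": -0.17, "z": -0.052, "spin": 0}, {"gripper": -1, "x": -0.023, "y": -0.205, "z": -0.052, "spin": 0}, {"gripper": -1, "x": -0.023, "y": -0.22, "z": -0.052, "spin": 0}]'

```text
time: 18.5
tcp_pos: [0.4678, -0.0424, 0.127]
tool_rot: [0.999, 0.044, -0.0, -0.0]
ft_force: [-0.5, 0.1, -1.5]
opening: 0.194
gripper_force: 40.0
```

Run:
```python
from h import *
S,T=capture("side"),capture("top")
s=state();print(s["tcp_pos"],s["tool_rot"],s["opening"])
a=cv2.resize(S["pixels"][150:240,255:335],None,fx=6,fy=6,interpolation=cv2.INTER_CUBIC);b=cv2.resize(T["pixels"][130:220,325:375],None,fx=6,fy=6,interpolation=cv2.INTER_CUBIC)
cv2.imwrite("pics/g4.png",np.hstack([a,b]))
for P in([.5325,-.0378,.146],[.5325,-.0378,.151],[.5995,-.0365,.146]):print((proj(S,P)-[255,150]+.5)*6,(proj(T,P)-[325,130]+.5)*6+[480,0])
```

```text
[ 0.46814587 -0.04306755  0.1269494 ] [9.99055284e-01 4.34573282e-02 9.92847475e-06 2.48289732e-05] 0.1933997207835088
[277.58188699 198.78630747] [630.26214336 284.90958584]
[277.15852586 190.72847289] [630.52389262 282.37851177]
[155.81372577 190.99472674] [623.76077839 122.59674093]
```

View pics/g4.png

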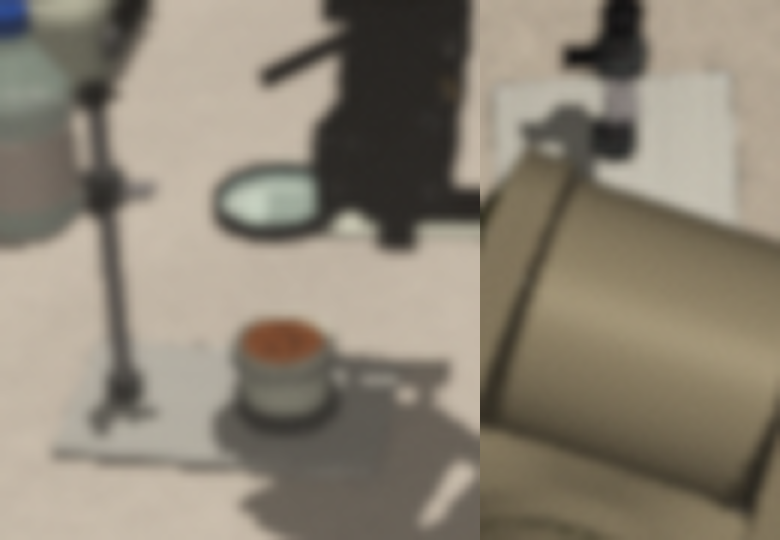

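Run:
```python
from h import *
np.set_printoptions(precision=2,suppress=True,linewidth=150)
S=capture("side")
s=state();p=s["tcp_pos"];print(p)
g=S["pixels"].astype(int).sum(2)//3
print(g[173:191,276:284])
w=g[173:191,277:281];
print("bg-weighted row", [(np.sum((w[:,i].max()-w[:,i]-12).clip(0)*np.arange(173,191))/np.sum((w[:,i].max()-w[:,i]-12).clip(0))).round(2) for i in range(4)])
for z in(.142,.146,.150):print(z,"pointer mid",proj(S,[.607,-.0363,z]),"tip",proj(S,[.5995,-.0365,z]))
u=np.array([.9963,.0854,0]);G=np.array([p[0],p[1],p[2]+.0185])
print("handle pts",[proj(S,G+u*d) for d in(-.05,-.07,-.08)],"lens",proj(S,G+u*.065))
print(g[178:196,[328,332,336,338,340]].T)
print("lens L/R/top/bot",[proj(S,G+u*.065+np.array(v)) for v in([.035,0,0],[0,-.035,.005],[0,.035,-.005])])
print(g[172:196,[297,300,303]].T)
```

```text
[ 0.47 -0.04  0.13]
[[179 180 180 179 180 180 179 180]
 [181 181 180 180 180 180 181 180]
 [181 181 180 180 180 180 181 180]
 [179 182 182 182 182 182 181 180]
 [174 181 183 183 183 182 181 180]
 [162 177 181 182 182 182 182 182]
 [145 164 169 171 174 178 182 183]
 [124 141 147 149 157 170 180 183]
 [108 122 126 131 145 166 179 183]
 [107 118 124 132 151 170 181 184]
 [125 142 148 155 167 179 184 185]
 [154 168 174 177 180 183 184 185]
 [174 182 185 185 185 185 185 185]
 [180 186 187 186 186 185 185 185]
 [179 186 186 186 186 185 185 184]
 [179 185 186 185 185 184 185 185]
 [178 185 185 184 185 185 186 185]
 [177 184 184 185 186 186 185 184]]
bg-weighted row [np.float64(181.45), np.float64(181.42), np.float64(181.37), np.float64(181.26)]
0.142 pointer mid [278.31 182.26] tip [280.56 182.4 ]
0.146 pointer mid [278.21 181.2 ] tip [280.47 181.33]
0.15 pointer mid [278.12 180.13] tip [280.38 180.27]
handle pts [array([336.37, 183.75]), array([342.65, 183.94]), array([345.79, 184.04])] lens [300.61 182.68]
[[ 44  44  43  43  43  42  42  46  74 125 159 164 173 180 181 182 182 181]
 [174 170 144  94  51  39  39  45  74 125 159 164 172 179 181 183 183 184]
 [184 179 153 100  54  41  39  44  70 121 155 154 158 174 181 182 183 183]
 [189 187 162 105  55  41  39  43  69 121 157 156 158 174 182 184 185 185]
 [191 189 164 108  56  41  40  44  70 122 158 154 155 172 182 183 184 184]]
lens L/R/top/bot [array([290.02, 181.89]), array([302.81, 175.98]), array([298.3 , 189.68])]
[[180 182 182 178 163 128 104 123 156 182 195 198 196 188 157 105  69  84 128 164 175 177 177 178]
 [181 182 183 179 156 117 108 138 165 177 173 169 168 163 142 102  68  78 122 163 176 178 177 176]
 [183 182 181 178 157 116 106 137 165 175 169 163 161 153 127  85  62  84 129 163 175 176 177 178]]
```

Lens and pointer heights agree within about 1 mm, and the lens centre is within about 1 mm of the pot's axis. The arm is still, so I'm handing in.

```bash
python3 -c "
from h import *
s=state();print(abs(s['dq']).max(),s['gripper_force']);print(finish_job())"
```

```text
0.024140316558654958 39.9640716612339
the job is handed in; nothing more can be done
None
```

The job is handed in, with no verdict shown yet: the pot stands on the pedestal about 1 mm off centre, and the lens is held level above it, within about 1 mm of the pot's axis and the pointer's height.

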